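# Tip a flush test tile out of its holder and lay it on the kiln shelf

### The job

Take the square-cornered glaze test tile out of its wooden holder by pressing down its end at the open end of the holder, so that the other end tips up and can be grasped by its sides, and lay it flat, same face up, on the middle of the kiln shelf without dropping it. Leave the round-ended tile in the other holder as it is.

Things in the scene. Friction and masses are not known exactly. Their poses are not given: they have to be found in the camera images.
- tile_center (a point): Centre (half-way up) of the loose square-cornered tile: pale ceramic, 110 x 50 x 10 mm, 80 to 150 g. x along its length, z = normal of its upper face. A dark spot marks the top 42 mm towards +x. At the start it lies level in its holder, top flush with the holder's top, x axis along the holder's. It lies loose on the rocker and lifts straight out.
- holder: Fixed dark wooden block, top 50 mm up, x -60 to +72, y -40 to +40 mm, holding the square-cornered tile; its twin holds the other tile (either may be left or right). Origin on the table under the level tile's centre, z up. A channel 56 mm wide runs along x between 12 mm walls, closed at +x, open at -x: the flush tile's sides cannot be reached.
- holder_rocker (a joint): Steel plate under the tile, hinged across the channel at holder x = -5, z = 36 mm. 0 = level, 0.48 rad = stop. Pressing the tile 42 mm to -x of its centre (about 2 N) tilts both; at the stop that spot is 19 mm below the block's top, the tile's +x end 26 mm above it. The stiff hinge stays tilted when let go; a lip keeps the tile from sliding.
- shelf_center (a point): Centre of the upper face of the kiln shelf: a fixed square pale slab, 180 x 180 x 15 mm, on four short props; this face is 40 mm above the table, z up, x and y along its sides.
- round_tile_center (a point): Centre of the loose round-ended tile, 110 x 50 x 10 mm with both ends half-round, lying flush in the other holder. To be left alone.
Things that resemble listed ones, but are neither listed nor needed, are in the scene too. Leave any pink or yellow look-alike of the part that bears tile_center alone.

How it is judged:
By the outcome, as a careful person would: the job done as asked, in the order asked, and still so for the second after the job is handed in, with the robot touching nothing.
It also fails if it takes over 43 s, if anything falls off the work surface, if the arm or the gripper's body presses on something with over 40 N, if the wrist force passes 120 N, or if a joint passes its speed limit or range.

### The arm

A 7-joint arm with a two-finger parallel gripper is mounted at the origin on the work surface. World frame = base frame: x ahead of the robot, y to its left, z up, the work surface at z = 0. Lengths are in m, angles in degrees, forces in N, time in s.
With the tool pointing down it reaches from about 0.425 to 0.925 m from the base axis. Payload 6.8 kg.
Tool frame: the origin (TCP) lies on the mounting face of the last link; the fingertips stand 182 mm ahead of it and the grasp point (between the pads) lies 163 mm ahead of it (bot.pinch_z is the distance from the TCP to the grasp point, in m); z points along the fingers, y is the line along which they close (so a half turn about z gives the same grasp; the last joint's range is limited). The gripper opens to 88 mm and grips with 3 to 60 N. Pads are 20 mm wide; open, the fingers measure 115 mm over their backs; the gripper's body (75 mm by 178 mm) begins 61 mm behind the grasp point.
Start: joints at [-6.194, 27.33, 1.283, 89.118, -0.659, 63.558, -4.761], TCP at [0.675, 0, 0.405] pointing down, gripper open.
Joint ranges: [-169.35, 169.35], [-19.33, 120.38], [-80.79, 83.38], [13.8, 139.57], [-78.32, 258.32], [9.67, 109.79], [-169.56, 169.56]. Speed limits (degrees/s): [136.94, 136.94, 180, 180, 180, 180, 180].

### API

Orientations are given as a 3x3 rotation matrix whose columns are the frame's x, y, z axes.
In Python, from cell import monitor, cams, bot gives the robot as it stands.
- The arm moves only by the tool apply_moves, never from a script. Its argument "increments" is a list of rows, each an object of numbers: "x", "y", "z": the shift along the tool's x, y, z each as a share of 2 cm, from -1 to 1; "spin": the turn about the tool's z as a share of 5 degrees, from -1 to 1. A call has 1 to 8 rows; each row shifts and turns the commanded pose from where the row before left it, along the tool's axes as they then stand; what a row does not reach is not made up. A row lasts 1/10 s, in which the tool goes at most 50 mm and 8.59 degrees, less where a joint would pass 70% of its speed; a pose out of reach is approached as far as the arm can. A call with a number of a shift or a turn outside -1 to 1 is refused whole. A call with a gripper value outside its range is refused whole. "claw" is the opening, from 0 (shut) to 1 (fully open), set as the call begins (left out, the last holds). The fingers move at their own pace and stop on an object; "force" is the grip in N (left out, the last holds). Time passes only in rows, so rows that do not move let the fingers close. It gives the time, the measured TCP pose, the force, the opening and the grip force at its end, in the units of the state.
- monitor.state(): the state, without advancing time (a new reading comes with each control period).
- cams.capture(name): name is "scene" or "side" or "wrist"; returns a dict with "frame" (384x512x3 uint8, red, green, blue), "fx", "fy", "cx", "cy" (pixels), "pose" (4x4, takes a point from camera to world coordinates); the wrist camera has in their place "mount" (4x4, takes a point from camera to tool coordinates, whose origin is the TCP and whose axes are the flange's). Camera axes: x right, y down, z forward; pixel columns grow to the right and rows downward; lengths in m; the calibration is good to about 2 mm. The wrist camera is an equidistant fisheye: a pixel r from the principal point sees the ray r / f radians off the axis. A picture is of the moment at which its call begins: read the wrist's pose just before it. There is no depth.
- bot.finish_job(): hands the job in; it is judged then, once.
The state is a dict: "t": time; "q": joint angles; "qd": joint speeds; "joint_torque": joint torques, N m; "tcp_pos": TCP position; "tool_rot": TCP orientation; "force": force on the tool from outside, world axes, zero at the start; "ft_torque": the same for the moment, N m; "gripper_width": opening from 0.0 (shut) to 1.0 (fully open); "grasp_force": force on a finger pad.
Only numpy, scipy, OpenCV 4.12 (cv2) and the standard library are available. Lean on these libraries where they do the work, as an engineer would, in place of code of your own. Each camera call takes 0.05 s, during which the arm holds its last target. There are 200 camera calls.

## Working session

There is one attempt and no reset: what is moved stays moved. The work goes in short steps, Python scripts to look and compute and a tool call to move; the robot and the scene stay as the last step left them, time stands still between calls to the robot, and variables do not carry over. Pictures are saved under pics/ and viewed, at most 10 in all, crops included, and the job is handed in when it is done.

Besides the shell and the picture viewer there is one more tool, called as name([rows], argument=value, ...), one row to a line, values as JSON. apply_moves: Moves the arm, as the interface text tells. Its arguments: {"type":"object","properties":{"increments":{"type":"array"},"claw":{"type":"number"},"force":{"type":"number"}},"required":["increments"]}

```bash
mkdir -p pics; ls; python3 - <<'E'
from cell import monitor,cams,bot
import cv2,numpy as np,pickle
d={n:cams.capture(n) for n in ("scene","side","wrist")}
s=monitor.state();d['state']=s
pickle.dump(d,open('d0.pkl','wb'))
print(s['t'],s['tcp_pos'],s['tool_rot'],bot.pinch_z)
for n in ("scene","side","wrist"):
    print(n,{k:np.round(v,3).tolist() for k,v in d[n].items() if k!='frame'})
im=np.vstack([np.hstack([d['scene']['frame'],d['side']['frame']]),np.hstack([d['wrist']['frame'],d['wrist']['frame']*0])])
cv2.imwrite('pics/a.png',cv2.resize(im,(800,600),interpolation=cv2.INTER_AREA)[:,:,::-1])
E
```

```text
pics
0.15 [6.74799475e-01 1.69563988e-05 4.03918868e-01] [[-5.08400371e-05  9.99999035e-01 -1.38820383e-03]
 [ 9.99999992e-01  5.06765360e-05 -1.17813812e-04]
 [-1.17743349e-04 -1.38820981e-03 -9.99999030e-01]] 0.1633
scene {'fx': 437.019, 'fy': 437.019, 'cx': 261.023, 'cy': 186.94, 'pose': [[0.173, 0.547, -0.819, 1.245], [0.985, -0.104, 0.138, -0.077], [-0.009, -0.831, -0.557, 0.591], [0.0, 0.0, 0.0, 1.0]]}
side {'fx': 483.442, 'fy': 483.442, 'cx': 261.548, 'cy': 187.922, 'pose': [[-0.761, -0.354, 0.544, -0.322], [-0.649, 0.387, -0.655, 0.956], [0.021, -0.851, -0.524, 0.796], [0.0, 0.0, 0.0, 1.0]]}
wrist {'fx': 297.319, 'fy': 297.319, 'cx': 253.454, 'cy': 191.463, 'mount': [[0.0, -0.953, -0.302, 0.084], [1.0, 0.0, 0.001, 0.0], [-0.001, -0.302, 0.953, 0.02], [0.0, 0.0, 0.0, 1.0]]}
```

View pics/a.png

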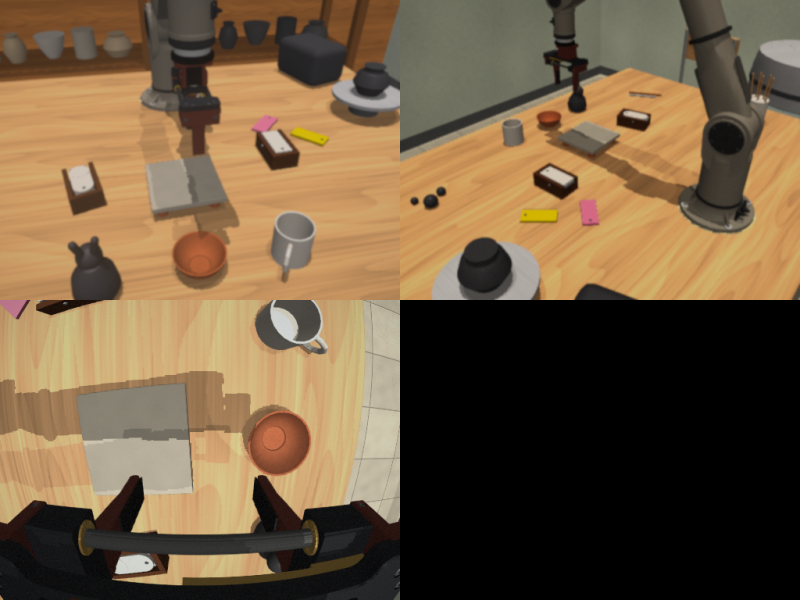

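Scene view (montage px): candidates for the tile are the pale tile in the left holder (83,180; half-round ends), the pale tile in the right holder (280,146; square), a pink one (265,124) and a yellow one (309,136). I'd choose the right holder's tile, and check it in a close crop.

```bash
python3 - <<'E'
import cv2,numpy as np,pickle
d=pickle.load(open('d0.pkl','rb'))
a=d['scene']['frame'][150:225,310:410];b=d['side']['frame'][195:270,150:250]
c=d['scene']['frame'][195:270,70:170];e=d['side']['frame'][120:195,250:350]
im=np.vstack([np.hstack([a,b]),np.hstack([c,e])])
cv2.imwrite('pics/b.png',cv2.resize(im,(800,600),interpolation=cv2.INTER_CUBIC)[:,:,::-1])
E
```

```text
(no output)
```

View pics/b.png

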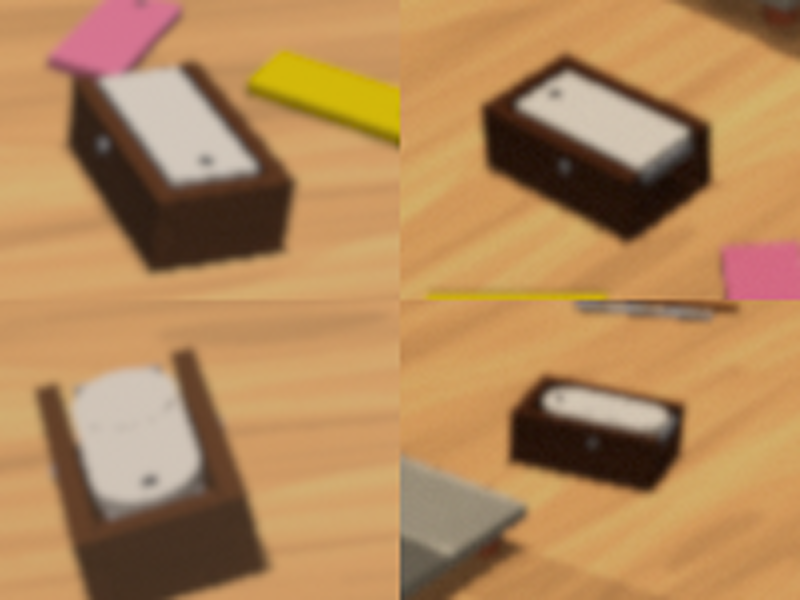

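The crop confirms it: top-left/top-right show the square-cornered tile in the right holder (scene full px ~355,185), with the spot near the closed end. The other holder's tile is round-ended. Now for poses.

```bash
cat > h.py <<'E'
import cv2,numpy as np,pickle
def ray(c,uv):
    uv=np.asarray(uv,float).reshape(-1,2)
    v=np.c_[(uv[:,0]-c['cx'])/c['fx'],(uv[:,1]-c['cy'])/c['fy'],np.ones(len(uv))]
    return c['pose'][:3,3],v@c['pose'][:3,:3].T
def plane(c,uv,z):
    o,v=ray(c,uv);return (o+v*((z-o[2])/v[:,2])[:,None])[:,:2]
def blob(frame,lo_v,max_s,box,hi_v=255):
    x0,y0,x1,y1=box
    h=cv2.cvtColor(frame,cv2.COLOR_RGB2HSV).astype(int)
    m=((h[...,2]>lo_v)&(h[...,2]<=hi_v)&(h[...,1]<max_s)).astype(np.uint8)
    k=np.zeros_like(m);k[y0:y1,x0:x1]=m[y0:y1,x0:x1]
    cs=cv2.findContours(k,cv2.RETR_EXTERNAL,cv2.CHAIN_APPROX_NONE)[0]
    return max(cs,key=cv2.contourArea)[:,0]
def rect(p):
    (c,s,a)=cv2.minAreaRect((p*1000).astype(np.float32))
    if s[0]<s[1]: s=s[::-1];a+=90
    return np.round(c,1),np.round(s,1),round((a+90)%180-90,1)
E
python3 - <<'E'
from h import *
d=pickle.load(open('d0.pkl','rb'))
for n,tb,sb in (('scene',(318,160,378,200),(175,190,300,285)),('side',(175,205,240,245),(190,140,285,205))):
    c=d[n]
    for lo in(150,170): print(n,'tile',lo,rect(plane(c,blob(c['frame'],lo,70,tb),.05)))
    b=blob(c['frame'],70,80,sb); print(n,'shelf',rect(plane(c,b,.04)),b.min(0),b.max(0))
# spot scene
c=d['scene']['frame'][160:200,320:380].min(2).astype(int)
h=d['scene']['frame']
print(plane(d['scene'],[[310+205/4,150+160/4]],.05),plane(d['side'],[[150+155/4,195+93/4]],.05))
E
```

```text
scene tile 150 (array([458.1, 268.1]), array([115.4,  50.4]), 3.7)
scene tile 170 (array([458.8, 267.9]), array([111.4,  48.3]), 3.1)
scene shelf (array([580.3, -18.4]), array([192.6, 177.3]), 3.3) [186 199] [290 273]
side tile 150 (array([454.9, 270. ]), array([110.7,  50.3]), 2.9)
side tile 170 (array([455.1, 270.1]), array([107.1,  47.2]), 3.0)
side shelf (array([562.4,  -9.5]), array([188.2, 184.3]), -86.5) [203 156] [280 196]
[[0.50162754 0.27125057]] [[0.4963214  0.27171145]]
```

apply_moves([
  {"x": 0.83,"y": -0.82,"z": 0.3},
  {"x": 0.83,"y": -0.82,"z": 0.3},
  {"x": 0.83,"y": -0.82,"z": 0.3},
  {"x": 0.83,"y": -0.82,"z": 0.3},
  {"x": 0.83,"y": -0.82,"z": 0.3},
  {"x": 0.83,"y": -0.82,"z": 0.3},
  {"x": 0.83,"y": -0.82,"z": 0.3},
  {"x": 0.83,"y": -0.82,"z": 0.3},
], claw=0)

```text
$.increments[0]: bad value
```

apply_moves([
  {"x": 0.83,"y": -0.82,"z": 0.3},
  {"x": 0.83,"y": -0.82,"z": 0.3},
  {"x": 0.83,"y": -0.82,"z": 0.3},
  {"x": 0.83,"y": -0.82,"z": 0.3},
  {"x": 0.83,"y": -0.8,"z": 0.3},
  {"x": 0.83,"y": -0.8,"z": 0.3},
  {"spin": 1},
  {"spin": 1},
])

```text
$.increments[0]: bad value
```

apply_moves([
  {"spin": 1},
  {"spin": 1},
  {"spin": 1},
  {"spin": 1},
  {"spin": 1},
  {"spin": 1},
  {"spin": 1},
  {"spin": 1},
])

```text
$.increments[0]: bad value
```

apply_moves([
  {"spin": 1},
  {"spin": 1},
  {"spin": 1},
  {"spin": 1},
  {"spin": 1},
  {"spin": 1},
  {"spin": 1},
  {"spin": 0.4},
])

```text
$.increments[0]: bad value
```

```bash
cat >> h.py <<'E'
def wpts(w,s,uv,z):
    "wrist pixels -> world xy on height z"
    uv=np.asarray(uv,float).reshape(-1,2)
    a=(uv-[w['cx'],w['cy']])/w['fx'];r=np.hypot(*a.T);k=np.sinc(r/np.pi)
    v=np.c_[a*k[:,None],np.cos(r)]
    T=np.eye(4);T[:3,:3]=s['tool_rot'];T[:3,3]=s['tcp_pos'];T=T@w['mount']
    v=v@T[:3,:3].T;o=T[:3,3]
    return (o+v*((z-o[2])/v[:,2])[:,None])[:,:2]
E
python3 - <<'E'
from h import *
from cell import monitor,cams
s=monitor.state();w=cams.capture('wrist')
pickle.dump((s,w),open('d1.pkl','wb'))
print(s['t'],np.round(s['tcp_pos'],4),np.round(s['tool_rot'],4).tolist(),s['force'],s['gripper_width'])
cv2.imwrite('pics/c.png',w['frame'][:,:,::-1])
d=pickle.load(open('d0.pkl','rb'));w,s=d['wrist'],d['state']
b=blob(w['frame'],70,80,(95,100,250,235));print('shelf',rect(wpts(w,s,b,.04)),b.min(0),b.max(0))
E
```

```text
0.15 [0.6748 0.     0.4039] [[-0.0001, 1.0, -0.0014], [1.0, 0.0001, -0.0001], [-0.0001, -0.0014, -1.0]] [ 0.42216471 -0.70003488 -0.88514077] 1.0013346677264312
shelf (array([571.2,  -7.5]), array([179.7, 160.5]), 3.3) [ 98 106] [246 234]
```

View pics/c.png

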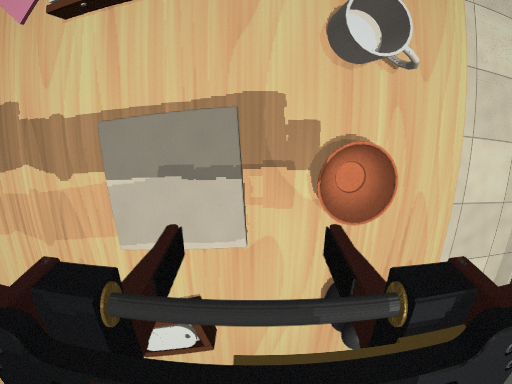

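Refused, likely because every row needs all four numbers. The picture still shows the start view (shelf px 98–246 × 106–249, my box clipped its lower edge). I'll retry with full rows.

apply_moves([
  {"x": 0.83,"y": -0.82,"z": 0.3,"spin": 0},
  {"x": 0.83,"y": -0.82,"z": 0.3,"spin": 0},
  {"x": 0.83,"y": -0.82,"z": 0.3,"spin": 0},
  {"x": 0.83,"y": -0.82,"z": 0.3,"spin": 0},
  {"x": 0.83,"y": -0.82,"z": 0.3,"spin": 0},
  {"x": 0.83,"y": -0.82,"z": 0.3,"spin": 0},
  {"x": 0.83,"y": -0.82,"z": 0.3,"spin": 0},
  {"x": 0.83,"y": -0.82,"z": 0.3,"spin": 0},
], claw=0)

```text
t: 1.0
tcp_pos: [0.543, 0.1334, 0.3563]
tool_rot: [[0.0, 1.0, -0.0], [1.0, -0.0, -0.0], [-0.0, -0.0, -1.0]]
force: [0.3, 1.2, -0.9]
gripper_width: 0.312
grasp_force: 0.0
```

apply_moves([
  {"x": 0.83,"y": -0.82,"z": 0.3,"spin": 0},
  {"x": 0.83,"y": -0.82,"z": 0.3,"spin": 0},
  {"x": 0.83,"y": -0.82,"z": 0.3,"spin": 0},
  {"x": 0.83,"y": -0.82,"z": 0.3,"spin": 0},
  {"x": 0.83,"y": -0.8,"z": 0.3,"spin": 0},
  {"x": 0.83,"y": -0.8,"z": 0.3,"spin": 0},
  {"x": 0.8,"y": -0.8,"z": 0,"spin": 0},
  {"x": 0.8,"y": -0.8,"z": 0,"spin": 0},
])

```text
t: 1.8
tcp_pos: [0.4134, 0.2649, 0.3204]
tool_rot: [[0.0, 1.0, -0.0], [1.0, -0.0, -0.0], [-0.0, -0.0, -1.0]]
force: [0.0, -0.3, -0.2]
gripper_width: 0.002
grasp_force: 0.0
```

apply_moves([
  {"x": 0,"y": 0,"z": 0,"spin": 1},
  {"x": 0,"y": 0,"z": 0,"spin": 1},
  {"x": 0,"y": 0,"z": 0,"spin": 1},
  {"x": 0,"y": 0,"z": 0,"spin": 1},
  {"x": 0,"y": 0,"z": 0,"spin": 1},
  {"x": 0,"y": 0,"z": 0,"spin": 1},
  {"x": 0,"y": 0,"z": 0,"spin": 1},
  {"x": 0,"y": 0,"z": 0,"spin": 1},
])

```text
t: 2.6
tcp_pos: [0.4142, 0.2644, 0.3206]
tool_rot: [[0.646, 0.764, -0.0], [0.764, -0.646, -0.0], [-0.0, -0.0, -1.0]]
force: [-0.3, -0.2, 0.6]
gripper_width: 0.007
grasp_force: 0.0
```

apply_moves([
  {"x": 0,"y": 0,"z": 0,"spin": 1},
  {"x": 0,"y": 0,"z": 0,"spin": 1},
  {"x": 0,"y": 0,"z": 0,"spin": 1},
  {"x": 0,"y": 0,"z": 0,"spin": 1},
  {"x": 0,"y": 0,"z": 0,"spin": 1},
  {"x": 0,"y": 0,"z": 0,"spin": 1},
  {"x": 0,"y": 0,"z": 0,"spin": 1},
  {"x": 0,"y": 0,"z": 0,"spin": 1},
])

```text
t: 3.4
tcp_pos: [0.4142, 0.2644, 0.3206]
tool_rot: [[0.985, 0.17, -0.0], [0.17, -0.985, -0.0], [-0.0, 0.0, -1.0]]
force: [1.3, -0.2, 0.5]
gripper_width: 0.007
grasp_force: 0.0
```

apply_moves([
  {"x": 0,"y": 0,"z": 0,"spin": 1},
  {"x": 0,"y": 0,"z": 0,"spin": 0.4},
  {"x": 0,"y": 0,"z": 0,"spin": 0},
])

```text
t: 3.7
tcp_pos: [0.4141, 0.2645, 0.3206]
tool_rot: [[0.999, 0.052, -0.0], [0.052, -0.999, -0.0], [-0.0, 0.0, -1.0]]
force: [0.9, 1.1, -0.1]
gripper_width: 0.005
grasp_force: 0.0
```

```bash
python3 - <<'E'
from h import *
from cell import monitor,cams
s=monitor.state();w=cams.capture('wrist')
pickle.dump((s,w),open('d1.pkl','wb'))
print(s['t'],np.round(s['tcp_pos'],4),np.round(s['tool_rot'],4).tolist(),s['force'],s['gripper_width'])
cv2.imwrite('pics/d.png',w['frame'][:,:,::-1])
d=pickle.load(open('d0.pkl','rb'));w,s=d['wrist'],d['state']
b=blob(w['frame'],70,80,(95,100,250,252));print('shelf',rect(wpts(w,s,b,.04)),b.min(0),b.max(0))
E
```

```text
3.7 [0.4141 0.2645 0.3206] [[0.9986, 0.0523, -0.0], [0.0523, -0.9986, -0.0001], [-0.0, 0.0001, -1.0]] [ 0.851285    1.05880855 -0.0998619 ] 0.004529560401237084
shelf (array([571.8, -17.3]), array([180.1, 179.8]), -86.7) [ 98 106] [246 250]
```

View pics/d.png

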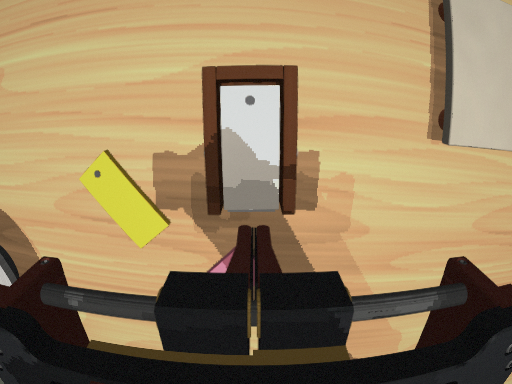

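The wrist view shows the tile whole at px (220,85)-(280,84)-(283,210)-(218,211), spot (250,100). The shelf measures exactly 180×180.

```bash
python3 - <<'E'
from h import *
s,w=pickle.load(open('d1.pkl','rb'))
b=blob(w['frame'],75,45,(212,78,290,214));print(rect(wpts(w,s,b,.05)),b.min(0),b.max(0))
c=wpts(w,s,[[220,85],[280,84],[283,210],[218,211],[250,100],[203,68],[298,67],[297,214],[207,214]],.05);print(c.round(4).tolist(),c[:4].mean(0), c[6]-c[5])
E
```

```text
(array([455.4, 269.9]), array([111.1,  50.6]), 3.2) [220  85] [280 211]
[[0.5098, 0.2977], [0.5131, 0.248], [0.4024, 0.2373], [0.3983, 0.2963], [0.4981, 0.2721], [0.5241, 0.3127], [0.5289, 0.2338], [0.3991, 0.224], [0.3947, 0.3064]] [0.45589909 0.2698079 ] [ 0.00480078 -0.07889306]
```

apply_moves([
  {"x": -0.16,"y": -0.13,"z": 0.6,"spin": 0},
  {"x": 0,"y": 0,"z": 0.8,"spin": 0},
  {"x": 0,"y": 0,"z": 0.8,"spin": 0},
  {"x": 0,"y": 0,"z": 0.8,"spin": 0},
  {"x": 0,"y": 0,"z": 0.6,"spin": 0},
  {"x": 0,"y": 0,"z": 0.4,"spin": 0},
  {"x": 0,"y": 0,"z": 0.2,"spin": 0},
  {"x": 0,"y": 0,"z": 0,"spin": 0},
])

```text
t: 4.55
tcp_pos: [0.4109, 0.2668, 0.2363]
tool_rot: [[0.999, 0.052, -0.0], [0.052, -0.999, -0.0], [-0.0, 0.0, -1.0]]
force: [-0.2, 0.1, 0.2]
gripper_width: 0.007
grasp_force: 0.0
```

apply_moves([
  {"x": 0,"y": 0,"z": 0.15,"spin": 0},
  {"x": 0,"y": 0,"z": 0.15,"spin": 0},
  {"x": 0,"y": 0,"z": 0.15,"spin": 0},
  {"x": 0,"y": 0,"z": 0.15,"spin": 0},
  {"x": 0,"y": 0,"z": 0.1,"spin": 0},
  {"x": 0,"y": 0,"z": 0.1,"spin": 0},
])

```text
t: 5.15
tcp_pos: [0.4104, 0.2669, 0.2204]
tool_rot: [[0.999, 0.053, -0.001], [0.053, -0.999, -0.0], [-0.001, 0.0, -1.0]]
force: [-3.3, 0.5, 3.4]
gripper_width: 0.006
grasp_force: 1.7
```

apply_moves([
  {"x": 0,"y": 0,"z": 0.1,"spin": 0},
  {"x": 0,"y": 0,"z": 0.08,"spin": 0},
  {"x": 0,"y": 0,"z": 0,"spin": 0},
])

```text
t: 5.45
tcp_pos: [0.4106, 0.2668, 0.2175]
tool_rot: [[0.999, 0.052, -0.001], [0.052, -0.999, -0.0], [-0.001, 0.0, -1.0]]
force: [-7.4, -0.8, 13.1]
gripper_width: 0.004
grasp_force: 7.4
```

Force rose to 13 N, so the stop is reached. I'll lift, open and look.

apply_moves([
  {"x": 0,"y": 0,"z": -0.4,"spin": 0},
  {"x": 0,"y": 0,"z": -0.8,"spin": 0},
  {"x": 0,"y": 0,"z": -1,"spin": 0},
  {"x": 0,"y": 0,"z": -1,"spin": 0},
  {"x": 0,"y": 0,"z": -1,"spin": 0},
  {"x": 0,"y": 0,"z": -0.3,"spin": 0},
])

```text
t: 6.05
tcp_pos: [0.4122, 0.2671, 0.3092]
tool_rot: [[0.999, 0.052, 0.004], [0.051, -0.999, 0.003], [0.004, -0.003, -1.0]]
force: [-0.6, 0.0, 0.8]
gripper_width: 0.009
grasp_force: 0.0
```

apply_moves([
  {"x": 0.6,"y": 0,"z": 0,"spin": 0},
  {"x": 0.9,"y": 0,"z": 0,"spin": 0},
  {"x": 0.9,"y": 0,"z": 0,"spin": 0},
  {"x": 0.6,"y": 0,"z": 0,"spin": 0},
  {"x": 0.2,"y": 0,"z": 0,"spin": 0},
  {"x": 0,"y": 0,"z": 0,"spin": 0},
], claw=0.85)

```text
t: 6.65
tcp_pos: [0.4752, 0.2699, 0.3063]
tool_rot: [[0.999, 0.052, -0.001], [0.052, -0.999, -0.001], [-0.001, 0.001, -1.0]]
force: [-0.9, -0.5, -0.1]
gripper_width: 0.514
grasp_force: 0.0
```

```bash
python3 - <<'E'
from h import *
from cell import monitor,cams
s=monitor.state();w=cams.capture('wrist');c=cams.capture('side')
pickle.dump((s,w,c),open('d2.pkl','wb'))
print(s['t'],np.round(s['tcp_pos'],4),s['force'],s['gripper_width'])
a=cv2.resize(w['frame'],(448,336));b=cv2.resize(c['frame'][190:265,160:235],(336,336),interpolation=cv2.INTER_CUBIC)
cv2.imwrite('pics/e.png',np.hstack([a,b])[:,:,::-1])
E
```

```text
6.65 [0.4752 0.2699 0.3063] [-0.88962013 -0.49250221 -0.06774293] 0.5144318552307553
```

View pics/e.png

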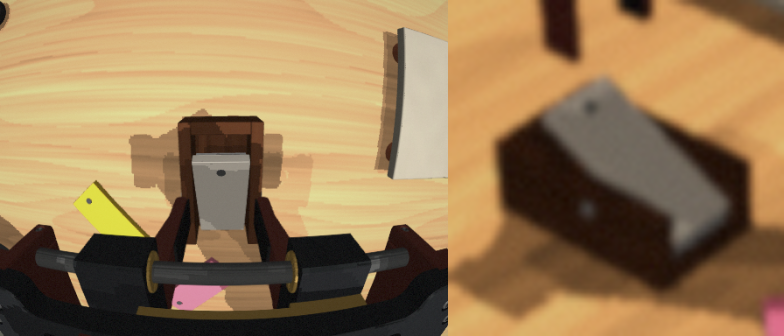

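The tile is tipped: its raised end is at wrist px (192–249,157) in the montage, centred between the fingers. I'll descend to straddle it just above the wall tops.

apply_moves([
  {"x": -0.05,"y": -0.03,"z": 0.6,"spin": 0},
  {"x": 0,"y": 0,"z": 0.8,"spin": 0},
  {"x": 0,"y": 0,"z": 0.8,"spin": 0},
  {"x": 0,"y": 0,"z": 0.7,"spin": 0},
  {"x": 0,"y": 0,"z": 0.4,"spin": 0},
  {"x": 0,"y": 0,"z": 0.2,"spin": 0},
  {"x": 0,"y": 0,"z": 0,"spin": 0},
  {"x": 0,"y": 0,"z": 0,"spin": 0},
])

```text
t: 7.55
tcp_pos: [0.474, 0.2708, 0.2374]
tool_rot: [[0.999, 0.052, 0.001], [0.052, -0.999, 0.0], [0.001, -0.0, -1.0]]
force: [-0.0, 0.7, 0.5]
gripper_width: 0.848
grasp_force: 0.0
```

apply_moves([
  {"x": 0,"y": 0,"z": 0.1,"spin": 0},
  {"x": 0,"y": 0,"z": 0.05,"spin": 0},
  {"x": 0,"y": 0,"z": 0,"spin": 0},
])

```text
t: 7.85
tcp_pos: [0.4738, 0.2707, 0.2342]
tool_rot: [[0.999, 0.052, 0.0], [0.052, -0.999, 0.0], [0.0, -0.0, -1.0]]
force: [-0.4, 0.2, 0.1]
gripper_width: 0.851
grasp_force: 0.0
```

apply_moves([
  {"x": 0,"y": 0,"z": 0,"spin": 0},
  {"x": 0,"y": 0,"z": 0,"spin": 0},
  {"x": 0,"y": 0,"z": 0,"spin": 0},
  {"x": 0,"y": 0,"z": 0,"spin": 0},
  {"x": 0,"y": 0,"z": 0,"spin": 0},
  {"x": 0,"y": 0,"z": 0,"spin": 0},
  {"x": 0,"y": 0,"z": 0,"spin": 0},
  {"x": 0,"y": 0,"z": 0,"spin": 0},
], claw=0.4, force=25)

```text
t: 8.65
tcp_pos: [0.4738, 0.2707, 0.2341]
tool_rot: [[0.999, 0.052, 0.0], [0.052, -0.999, 0.0], [0.0, -0.0, -1.0]]
force: [0.1, -0.8, 1.3]
gripper_width: 0.568
grasp_force: 24.9
```

Gripped at 50 mm (0.568 × 88). I'll lift gently and check.

apply_moves([
  {"x": 0,"y": 0,"z": -0.1,"spin": 0},
  {"x": 0,"y": 0,"z": -0.25,"spin": 0},
  {"x": 0,"y": 0,"z": -0.4,"spin": 0},
  {"x": 0,"y": 0,"z": -0.6,"spin": 0},
  {"x": 0,"y": 0,"z": -0.7,"spin": 0},
  {"x": 0,"y": 0,"z": -0.7,"spin": 0},
  {"x": 0,"y": 0,"z": -0.6,"spin": 0},
  {"x": 0,"y": 0,"z": -0.3,"spin": 0},
])

```text
t: 9.45
tcp_pos: [0.4741, 0.2709, 0.3089]
tool_rot: [[0.999, 0.052, 0.002], [0.052, -0.999, 0.001], [0.002, -0.001, -1.0]]
force: [-0.3, 0.7, -1.1]
gripper_width: 0.568
grasp_force: 24.9
```

```bash
python3 - <<'E'
from h import *
from cell import monitor,cams
s=monitor.state();w=cams.capture('wrist');c=cams.capture('side')
pickle.dump((s,w,c),open('d3.pkl','wb'))
print(s['t'],np.round(s['tcp_pos'],4),s['force'],s['gripper_width'],s['grasp_force'])
a=cv2.resize(w['frame'],(448,336));b=cv2.resize(c['frame'][150:265,140:255],(336,336),interpolation=cv2.INTER_CUBIC)
cv2.imwrite('pics/f.png',np.hstack([a,b])[:,:,::-1])
E
```

```text
9.45 [0.4741 0.2709 0.3089] [-0.27942872  0.73909845 -1.06728537] 0.5678874016938062 24.936227202415466
```

View pics/f.png

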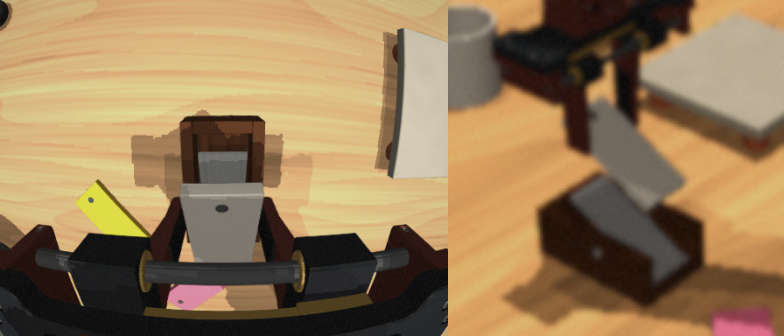

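Held firmly, tilted about 27° (side view, above the now-empty holder). Carrying it to the shelf.

apply_moves([
  {"x": 0.1,"y": 0.3,"z": -0.2,"spin": 0},
  {"x": 0.25,"y": 0.6,"z": -0.2,"spin": 0},
  {"x": 0.35,"y": 0.9,"z": 0,"spin": 0},
  {"x": 0.4,"y": 1,"z": 0,"spin": 0},
  {"x": 0.4,"y": 1,"z": 0,"spin": 0},
  {"x": 0.4,"y": 1,"z": 0,"spin": 0},
  {"x": 0.4,"y": 1,"z": 0,"spin": 0},
  {"x": 0.4,"y": 1,"z": 0,"spin": 0},
])

```text
t: 10.35
tcp_pos: [0.5353, 0.1355, 0.3148]
tool_rot: [[0.999, 0.051, -0.001], [0.051, -0.999, -0.001], [-0.001, 0.001, -1.0]]
force: [0.1, -0.2, -0.9]
gripper_width: 0.568
grasp_force: 24.9
```

apply_moves([
  {"x": 0.4,"y": 1,"z": 0,"spin": 0},
  {"x": 0.4,"y": 1,"z": 0,"spin": 0},
  {"x": 0.4,"y": 1,"z": 0,"spin": 0},
  {"x": 0.4,"y": 1,"z": 0,"spin": 0},
  {"x": 0.4,"y": 1,"z": 0,"spin": 0},
  {"x": 0.33,"y": 0.9,"z": 0,"spin": 0},
  {"x": 0.25,"y": 0.6,"z": 0,"spin": 0},
  {"x": 0.15,"y": 0.34,"z": 0,"spin": 0},
])

```text
t: 11.15
tcp_pos: [0.5967, 0.0019, 0.3149]
tool_rot: [[0.999, 0.05, -0.0], [0.05, -0.999, -0.001], [-0.0, 0.001, -1.0]]
force: [-0.4, 0.9, -1.3]
gripper_width: 0.568
grasp_force: 24.9
```

apply_moves([
  {"x": 0,"y": 0,"z": 0,"spin": 0},
  {"x": 0,"y": 0,"z": 0,"spin": 0},
])

```text
t: 11.35
tcp_pos: [0.5963, 0.0046, 0.3149]
tool_rot: [[0.999, 0.053, -0.001], [0.053, -0.999, 0.0], [-0.001, -0.001, -1.0]]
force: [0.1, 0.4, -1.0]
gripper_width: 0.568
grasp_force: 24.9
```

apply_moves([
  {"x": 0,"y": 0.5,"z": 0.3,"spin": 0},
  {"x": 0,"y": 0.53,"z": 0.5,"spin": 0},
  {"x": 0,"y": 0,"z": 0.6,"spin": 0},
  {"x": 0,"y": 0,"z": 0.5,"spin": 0},
  {"x": 0,"y": 0,"z": 0.4,"spin": 0},
  {"x": 0,"y": 0,"z": 0.2,"spin": 0},
  {"x": 0,"y": 0,"z": 0,"spin": 0},
])

```text
t: 12.05
tcp_pos: [0.5974, -0.0162, 0.2642]
tool_rot: [[0.999, 0.053, -0.001], [0.053, -0.999, 0.0], [-0.001, -0.0, -1.0]]
force: [0.1, -0.2, -1.6]
gripper_width: 0.568
grasp_force: 24.9
```

```bash
python3 - <<'E'
from h import *
from cell import monitor,cams
s=monitor.state();w=cams.capture('wrist');c=cams.capture('side')
print(s['t'],np.round(s['tcp_pos'],4),s['force'],s['gripper_width'],s['grasp_force'])
a=cv2.resize(w['frame'],(448,336));b=cv2.resize(c['frame'][110:225,180:295],(336,336),interpolation=cv2.INTER_CUBIC)
cv2.imwrite('pics/g.png',np.hstack([a,b])[:,:,::-1])
E
```

```text
12.05 [ 0.5974 -0.0162  0.2642] [ 0.09513645 -0.19415306 -1.55061506] 0.5675764310070877 24.936182498931885
```

View pics/g.png

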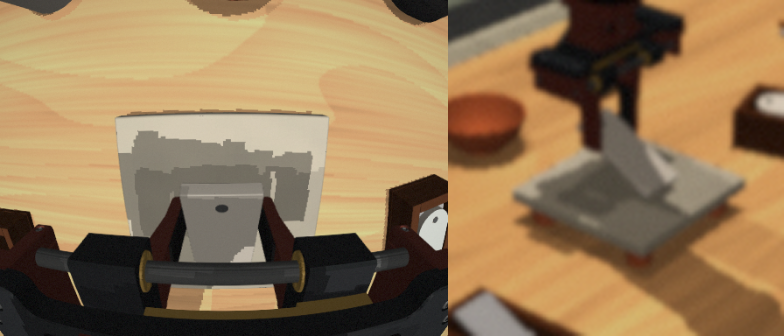

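Over the shelf's middle, low end just above it. Lowering slowly to touch, then easing the grip so that the tile pivots flat.

apply_moves([
  {"x": 0,"y": 0,"z": 0.15,"spin": 0},
  {"x": 0,"y": 0,"z": 0.15,"spin": 0},
  {"x": 0,"y": 0,"z": 0.1,"spin": 0},
  {"x": 0,"y": 0,"z": 0,"spin": 0},
])

```text
t: 12.55
tcp_pos: [0.5978, -0.0165, 0.2571]
tool_rot: [[0.999, 0.052, 0.0], [0.052, -0.999, 0.0], [0.0, -0.0, -1.0]]
force: [0.3, 0.3, 1.1]
gripper_width: 0.565
grasp_force: 24.9
```

apply_moves([
  {"x": 0,"y": 0,"z": 0.1,"spin": 0},
  {"x": 0,"y": 0,"z": 0.1,"spin": 0},
  {"x": 0,"y": 0,"z": 0.1,"spin": 0},
  {"x": 0,"y": 0,"z": 0.1,"spin": 0},
  {"x": 0,"y": 0,"z": 0.1,"spin": 0},
  {"x": 0,"y": 0,"z": 0,"spin": 0},
], force=12)

```text
t: 13.15
tcp_pos: [0.5974, -0.0165, 0.2467]
tool_rot: [[0.999, 0.052, -0.001], [0.052, -0.999, 0.0], [-0.001, -0.0, -1.0]]
force: [-0.0, -0.0, 0.6]
gripper_width: 0.566
grasp_force: 12.0
```

apply_moves([
  {"x": 0,"y": 0,"z": 0.15,"spin": 0},
  {"x": 0,"y": 0,"z": 0.15,"spin": 0},
  {"x": 0,"y": 0,"z": 0.15,"spin": 0},
  {"x": 0,"y": 0,"z": 0.15,"spin": 0},
  {"x": 0,"y": 0,"z": 0.15,"spin": 0},
  {"x": 0,"y": 0,"z": 0.1,"spin": 0},
  {"x": 0,"y": 0,"z": 0.1,"spin": 0},
  {"x": 0,"y": 0,"z": 0,"spin": 0},
])

```text
t: 13.95
tcp_pos: [0.5974, -0.0166, 0.2277]
tool_rot: [[0.999, 0.052, -0.001], [0.052, -0.999, -0.0], [-0.001, -0.0, -1.0]]
force: [0.0, -0.4, 0.9]
gripper_width: 0.568
grasp_force: 12.0
```

```bash
python3 - <<'E'
from h import *
from cell import monitor,cams
s=monitor.state();w=cams.capture('wrist');c=cams.capture('side')
print(s['t'],np.round(s['tcp_pos'],4),s['force'],s['gripper_width'],s['grasp_force'])
a=cv2.resize(w['frame'],(448,336));b=cv2.resize(c['frame'][120:205,190:275],(336,336),interpolation=cv2.INTER_CUBIC)
cv2.imwrite('pics/i.png',np.hstack([a,b])[:,:,::-1])
E
```

```text
13.95 [ 0.5974 -0.0166  0.2277] [ 0.04392184 -0.43262286  0.94078089] 0.567509298372809 12.000033259391785
```

View pics/i.png

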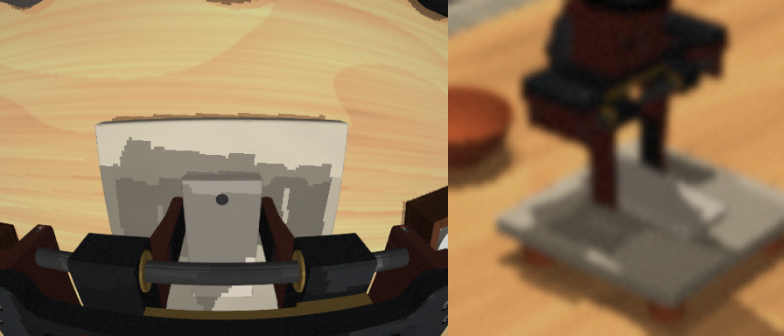

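It's pivoting as hoped, nearly flat, with no slip. A few mm more.

apply_moves([
  {"x": 0,"y": 0,"z": 0.1,"spin": 0},
  {"x": 0,"y": 0,"z": 0.07,"spin": 0},
  {"x": 0,"y": 0,"z": 0.05,"spin": 0},
  {"x": 0,"y": 0,"z": 0,"spin": 0},
])

```text
t: 14.45
tcp_pos: [0.5976, -0.0166, 0.2236]
tool_rot: [[0.999, 0.052, 0.0], [0.052, -0.999, -0.0], [0.0, 0.0, -1.0]]
force: [0.8, 0.0, 0.7]
gripper_width: 0.572
grasp_force: 12.0
```

apply_moves([
  {"x": 0,"y": 0,"z": 0.05,"spin": 0},
  {"x": 0,"y": 0,"z": 0.04,"spin": 0},
  {"x": 0,"y": 0,"z": 0,"spin": 0},
], force=5)

```text
t: 14.75
tcp_pos: [0.5975, -0.0166, 0.2224]
tool_rot: [[0.999, 0.052, -0.0], [0.052, -0.999, 0.0], [-0.0, -0.0, -1.0]]
force: [-1.4, -0.5, 6.5]
gripper_width: 0.569
grasp_force: 8.4
```

apply_moves([
  {"x": 0,"y": 0,"z": 0,"spin": 0},
  {"x": 0,"y": 0,"z": -0.02,"spin": 0},
  {"x": 0,"y": 0,"z": 0,"spin": 0},
], force=3)

```text
t: 15.05
tcp_pos: [0.5975, -0.0166, 0.2225]
tool_rot: [[0.999, 0.052, -0.0], [0.052, -0.999, 0.0], [-0.0, -0.0, -1.0]]
force: [-0.1, 0.0, 3.8]
gripper_width: 0.57
grasp_force: 5.5
```

```bash
python3 - <<'E'
from h import *
from cell import monitor,cams
w=cams.capture('wrist');c=cams.capture('side')
a=cv2.resize(w['frame'],(448,336));b=cv2.resize(c['frame'][140:205,205:270],(336,336),interpolation=cv2.INTER_CUBIC)
cv2.imwrite('pics/j.png',np.hstack([a,b])[:,:,::-1])
E
```

```text
(no output)
```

View pics/j.png

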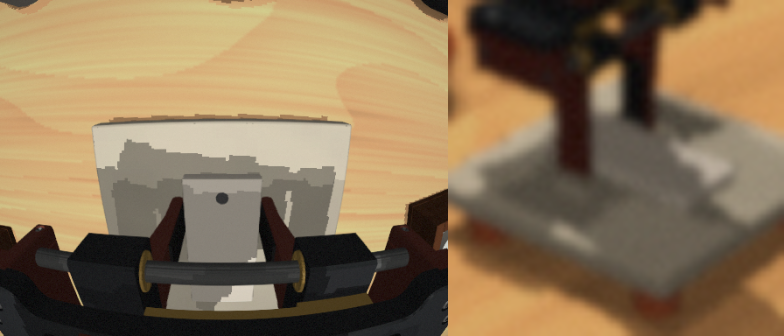

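The tile looks flat, or within a mm or two of it. Releasing gently, in small steps.

apply_moves([
  {"x": 0,"y": 0,"z": 0,"spin": 0},
  {"x": 0,"y": 0,"z": 0,"spin": 0},
], claw=0.58)

```text
t: 15.35
tcp_pos: [0.5976, -0.0165, 0.2225]
tool_rot: [[0.999, 0.052, 0.0], [0.052, -0.999, 0.0], [0.0, -0.0, -1.0]]
force: [-2.1, -0.3, 5.4]
gripper_width: 0.579
grasp_force: 2.7
```

apply_moves([
  {"x": 0,"y": 0,"z": 0,"spin": 0},
  {"x": 0,"y": 0,"z": 0,"spin": 0},
  {"x": 0,"y": 0,"z": 0,"spin": 0},
], claw=0.75)

```text
t: 15.65
tcp_pos: [0.5978, -0.0165, 0.2224]
tool_rot: [[0.999, 0.052, 0.001], [0.052, -0.999, 0.0], [0.001, 0.0, -1.0]]
force: [0.7, -0.1, 5.1]
gripper_width: 0.749
grasp_force: 2.4
```

apply_moves([
  {"x": 0,"y": 0,"z": -0.3,"spin": 0},
  {"x": 0,"y": 0,"z": -0.6,"spin": 0},
  {"x": 0,"y": 0,"z": -1,"spin": 0},
  {"x": 0,"y": 0,"z": -1,"spin": 0},
  {"x": 0,"y": 0,"z": -1,"spin": 0},
  {"x": 0,"y": 0,"z": -1,"spin": 0},
  {"x": 0,"y": 0,"z": -1,"spin": 0},
  {"x": 0,"y": 0,"z": -0.5,"spin": 0},
])

```text
t: 16.45
tcp_pos: [0.5978, -0.0168, 0.3526]
tool_rot: [[0.999, 0.052, 0.003], [0.052, -0.999, 0.0], [0.003, -0.0, -1.0]]
force: [0.7, -0.3, 0.6]
gripper_width: 0.75
grasp_force: 0.0
```

apply_moves([
  {"x": -1,"y": 0,"z": 0,"spin": 0},
  {"x": -1,"y": 0,"z": 0,"spin": 0},
  {"x": -1,"y": 0,"z": 0,"spin": 0},
  {"x": -1,"y": 0,"z": 0,"spin": 0},
  {"x": -1,"y": 0,"z": 0,"spin": 0},
  {"x": 0,"y": 0,"z": 0,"spin": 0},
  {"x": 0,"y": 0,"z": 0,"spin": 0},
])

```text
t: 17.15
tcp_pos: [0.4979, -0.0217, 0.3505]
tool_rot: [[0.999, 0.052, 0.001], [0.052, -0.999, 0.0], [0.001, -0.0, -1.0]]
force: [0.3, -0.8, 0.2]
gripper_width: 0.752
grasp_force: 0.0
```

```bash
python3 - <<'E'
from h import *
from cell import monitor,cams
s=monitor.state();w=cams.capture('wrist');c=cams.capture('side')
pickle.dump((s,w,c),open('d4.pkl','wb'))
print(s['t'],np.round(s['tcp_pos'],4),s['force'])
a=cv2.resize(w['frame'],(448,336));b=cv2.resize(c['frame'][135:210,200:275],(336,336),interpolation=cv2.INTER_CUBIC)
cv2.imwrite('pics/k.png',np.hstack([a,b])[:,:,::-1])
E
```

```text
17.15 [ 0.4979 -0.0217  0.3505] [ 0.28216515 -0.82828456  0.1964808 ]
```

View pics/k.png

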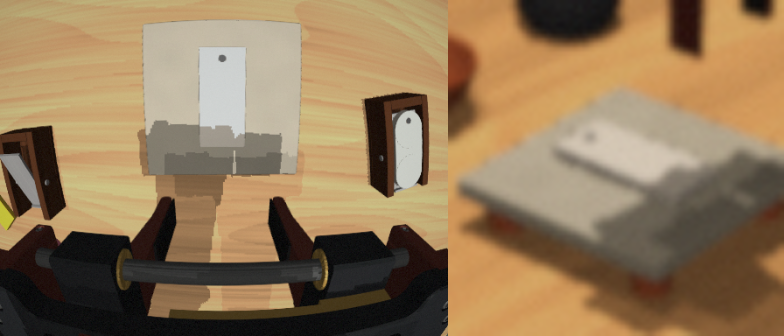

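The tile lies flat, spot up, at montage px (198–246, 46–147), on the shelf (142–301, 22–175); the round tile is untouched. Checking how centred it is.

```bash
python3 - <<'E'
from h import *
s,w,c=pickle.load(open('d4.pkl','rb'))
t=wpts(w,s,np.array([[198,46],[245,46],[246,147],[199,147]])/.875,.05)
h=wpts(w,s,np.array([[142,22],[301,25],[297,175],[146,175]])/.875,.04)
print(t.mean(0),h.mean(0),t.mean(0)-h.mean(0),rect(t),rect(h))
E
```

```text
[ 0.57232228 -0.01762407] [ 0.57034945 -0.01706714] [ 0.00197283 -0.00055693] (array([572.4, -18.2]), array([110.9,  52.2]), 3.1) (array([571.3, -17. ]), array([184.1, 182.2]), -86.9)
```

Within 2 mm of the middle, and the tile's size reads right for lying flat.

```bash
python3 -c "
from cell import bot
print(bot.finish_job())"
```

```text
the job is handed in; nothing more can be done
None
```

The square-cornered tile is lying flat, same face up, within about 2 mm of the middle of the kiln shelf; I didn't touch the round-ended tile, and I handed the job in about 17 s into the 43 s limit.

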